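# Tidy the coffee and spice corner

## Robot

A 6-joint arm with a two-finger parallel gripper is mounted at the origin on the work surface. World frame = base frame: x ahead of the robot, y to its left, z up, the work surface at z = 0. Lengths are in m, angles in degrees, forces in N, time in s.
With the tool pointing down it reaches from about 0.375 to 0.9 m from the base axis. Payload 3.1 kg.
Tool frame: the origin (TCP) lies on the centre line of the jaws, within the pads' length; the fingertips stand 25 mm ahead of it and the grasp point (between the pads) lies 6 mm ahead of it; z points along the fingers, y is the line along which they close (so a half turn about z gives the same grasp; the last joint's range is limited). The gripper opens to 87 mm and grips with 3 to 60 N. Pads are 19 mm wide; open, the fingers measure 117 mm over their backs; the gripper's body (75 mm by 190 mm) begins 51 mm behind the grasp point.
Start: joints at [67.065, 30.224, 82.088, -0, 67.689, -10.227], TCP at [0.137, 0.61, 0.248] pointing down, gripper open.
Joint ranges: [-176.69, 176.69], [-43.24, 126.21], [12.49, 139.97], [-82, 262], [0, 151.66], [-163.58, 163.58]. Speed limits (degrees/s): [159.86, 159.86, 180, 180, 180, 180].

## Interface

Orientations are given as a 3x3 rotation matrix whose columns are the frame's x, y, z axes.
In Python, from rig import * gives the robot as it stands.
- The arm moves only by the tool step_arm, never from a script. Its argument "steps" is a list of rows, each a list of 7 numbers: the shift along the tool's x, y, z normalised to -1 to 1, where 1 is 0.3 m, then the turn, a rotation vector about the tool's x, y, z normalised to -1 to 1, where 1 is 45 degrees, then the gripper's target within -1 to 1 (shut at 1, half-way at 0, fully open at -1). A call has 1 to 8 rows; each row is the pose to reach, as a shift and turn from the pose commanded when the call began, along the tool's axes at that moment; what a row does not reach only later rows make up. A row lasts 1/12 s, in which the tool goes at most 41.7 mm and 7.16 degrees, less where a joint would pass 70% of its speed; a pose out of reach is approached as far as the arm can. A call with a number of a shift or a turn outside -1 to 1 is refused whole. A call with a gripper value outside its range is refused whole. The fingers move at their own pace and stop on an object; the grip force is fixed at half the most. Time passes only in rows, so rows that repeat a pose let the fingers close. It gives the time, the measured TCP pose, the force, the opening and the grip force at its end, in the units of the state.
- read_state(): the state, without advancing time (a new reading comes with each control period).
- capture(name): name is "side" or "top" or "wrist"; returns a dict with "image" (384x512x3 uint8, red, green, blue), "vertical_fov" (degrees; the focal length in pixels is half the picture's height over the tangent of half this angle, whatever the lens; pixels are square), "cx", "cy" (the principal point, pixels), "world_from_camera" (4x4, takes a point from camera to world coordinates); the wrist camera has in their place "T_tool_cam" (4x4, takes a point from camera to tool coordinates, whose origin is the TCP and whose axes are the flange's). Camera axes: x right, y down, z forward; pixel columns grow to the right and rows downward; lengths in m; the calibration is good to about 2 mm. A picture is of the moment at which its call begins: read the wrist's pose just before it. There is no depth.
- hand_in(): hands the job in; it is judged then, once.
The state is a dict: "time_s": time; "joint_positions": joint angles; "qvel": joint speeds; "tau": joint torques, N m; "position": TCP position; "tcp_rot": TCP orientation; "force": force on the tool from outside, world axes, zero at the start; "moment": the same for the moment, N m; "opening": opening from 0.0 (shut) to 1.0 (fully open); "grasp_force": force on a finger pad.
Only numpy, scipy, OpenCV 4.12 (cv2) and the standard library are available. Lean on these libraries where they do the work, as an engineer would, in place of code of your own. Each camera call takes 0.05 s, during which the arm holds its last target. There are 200 camera calls.

## Task

Tidy the kitchen counter by putting each thing where its kind belongs: one spice jar upright in each compartment of the wooden caddy (either jar in either compartment), both coffee capsules side by side in the white round tray, standing on their rims as they are now, and the blue cup upright in the middle of the blue saucer. Set the jars and the cup down rather than dropping them, and leave the soap bottle and the mug where they stand.

Things in the scene. Friction and masses are not known exactly. Their poses are not given: they have to be found in the camera images.
- jar_red_mid (a point): spice jar, a plain upright cylinder 40 mm in diameter and 80 mm tall, red screw cap, red-brown contents, white label band, about 120 g; the point is at its centre, 40 mm above its underside; z up along its axis. Starts standing on the counter
- jar_yellow_mid (a point): spice jar, a plain upright cylinder 40 mm in diameter and 80 mm tall, yellow screw cap, ochre contents, white label band, about 120 g; the point is at its centre, 40 mm above its underside; z up along its axis. Starts standing on the counter
- capsule_violet_mid (a point): coffee capsule standing on its silver rim, about 15 g: thin rim at the bottom 37 mm in diameter and 2 mm thick, violet body above it 30 mm in diameter narrowing to 29 mm at 23 mm height, then a blunt rounded-off top, 30 mm tall in all; grip the body above the rim. The point is at its centre, 15 mm above its underside; z up. Starts on the counter
- capsule_green_mid (a point): coffee capsule standing on its silver rim, about 15 g: thin rim at the bottom 37 mm in diameter and 2 mm thick, green body above it 30 mm in diameter narrowing to 29 mm at 23 mm height, then a blunt rounded-off top, 30 mm tall in all; grip the body above the rim. The point is at its centre, 15 mm above its underside; z up. Starts on the counter
- cup_mid (a point): small blue espresso cup without handle, open at the top, outside 43 mm in diameter at the foot widening evenly to 54 mm at the rim, 55 mm tall, about 140 g; the point is on its axis half-way up, 27.5 mm above its underside; z up. Starts standing on the counter
- caddy: pale wooden spice caddy fixed to the counter: open-topped box, outside 85 mm along its x, 165 mm along its y, 35 mm high, walls and floor 6 mm thick; a 6 mm wall of full height across the middle makes two equal compartments, each 73 mm (x) by 73.5 mm (y), centred at y = +39.75 mm and y = -39.75 mm, x = 0. Origin: centre of the underside, on the counter; z up
- dish: white round capsule tray fixed to the counter: flat floor 5 mm thick, 152 mm inside diameter, 160 mm outside, rim 16 mm above the counter. Origin: centre of the underside, on the counter; z up
- saucer: blue saucer fixed to the counter, 120 mm in diameter: flat middle 80 mm in diameter, 6 mm above the counter, then a rim rising to 11 mm above the counter. Origin: centre of the underside, on the counter; z up
- soap: bystander: blue soap bottle with a black cap and white label, 60 mm in diameter, 150 mm tall, loose. Origin: centre of the underside
- mug: bystander: white mug, 80 mm in diameter, 90 mm tall, with a handle on its +y side, loose. Origin: centre of the underside
Mind the look-alikes: they are no part of the job. Of the things that look like the part that bears jar_red_mid, the smaller one is meant. Several things look just like the caddy: the one meant starts nearest to the robot's base.

How it is judged:
By the outcome, as a careful person would: the job done as asked, in the order asked, and still so for the second after the job is handed in, with the robot touching nothing.
It also fails if it takes over 128 s, if anything falls off the work surface, if the arm or the gripper's body presses on something with over 40 N, if the wrist force passes 120 N, or if a joint passes its speed limit or range.

## Working session

There is one attempt and no reset: what is moved stays moved. The work goes in short steps, Python scripts to look and compute and a tool call to move; the robot and the scene stay as the last step left them, time stands still between calls to the robot, and variables do not carry over. Pictures are saved under pics/ and viewed, at most 14 in all, crops included, and the job is handed in when it is done.

Besides the shell and the picture viewer there is one more tool, called after "Request:" by a JSON object that holds its "fn" and its "kwargs". step_arm: Moves the arm, as the interface text tells. Scaled input: -1 to 1 covers 0.3 m each way for a shift and 45 degrees each way for a turn. Its arguments: {"type":"object","properties":{"steps":{"type":"array"}},"required":["steps"]}

```bash
mkdir -p pics; ls; python3 - <<'E'
from rig import *
import cv2
s=read_state();print(s)
for n in("top","side"):
    c=capture(n);cv2.imwrite(f"pics/{n}0.png",cv2.resize(c["image"][:,:,::-1],(768,576),interpolation=cv2.INTER_CUBIC))
    cv2.imwrite(f"{n}0.png",c["image"][:,:,::-1])
    print(n,c["vertical_fov"],c["cx"],c["cy"],c["world_from_camera"],[k for k in c])
c=capture("wrist");print(c["T_tool_cam"],c["vertical_fov"],c["cx"],c["cy"])
E
```

```text
pics
{'time_s': 0.0, 'joint_positions': array([ 6.70623643e+01,  3.02787415e+01,  8.21560944e+01,  1.92678610e-04,
        6.76900548e+01, -1.02279696e+01]), 'qvel': array([ 0.01473075,  0.00365461,  0.02952137,  0.03810302, -0.03605826,
       -0.11900648]), 'tau': array([ 1.63296063e-04, -4.40041745e+01, -1.76589113e+01,  6.32616598e-02,
        5.81828132e-02, -1.38435521e-04]), 'position': array([0.13721462, 0.60905373, 0.24657562]), 'tcp_rot': array([[-9.75496993e-01,  2.20011114e-01, -8.52377434e-04],
       [ 2.20012419e-01,  9.75495008e-01, -2.00618518e-03],
       [ 3.90106895e-04, -2.14456123e-03, -9.99997624e-01]]), 'force': array([-0.33499509, -0.16137504, -0.00233307]), 'moment': array([ 0.01087737,  0.00634776, -0.00972391]), 'grasp_force': 0.0, 'opening': 0.9992116709603276}
top 48.89861159403203 252.4428400726498 185.90060336595195 [[-0.01977474 -0.99867341  0.04754342  0.56230132]
 [-0.99979116  0.01999735  0.00421106  0.01160642]
 [-0.00515621 -0.04745021 -0.9988603   1.09482965]
 [ 0.          0.          0.          1.        ]] ['image', 'vertical_fov', 'cx', 'cy', 'world_from_camera']
side 43.26885202364757 253.3138061210149 192.6754423392036 [[ 0.92053177 -0.24721681  0.30249813  0.28558296]
 [-0.39059027 -0.59781963  0.70003637 -0.80844158]
 [ 0.00777856 -0.76255854 -0.64687244  0.7710168 ]
 [ 0.          0.          0.          1.        ]] ['image', 'vertical_fov', 'cx', 'cy', 'world_from_camera']
[[-3.88644120e-04 -9.70676522e-01 -2.40389140e-01  6.55571304e-02]
 [ 9.99999911e-01 -4.17053025e-04  6.73054333e-05 -1.22041549e-03]
 [-1.65586822e-04 -2.40389093e-01  9.70676597e-01 -1.36742727e-01]
 [ 0.00000000e+00  0.00000000e+00  0.00000000e+00  1.00000000e+00]] 61.08417233665544 256.48880315765683 190.22368072993683
```

View pics/top0.png

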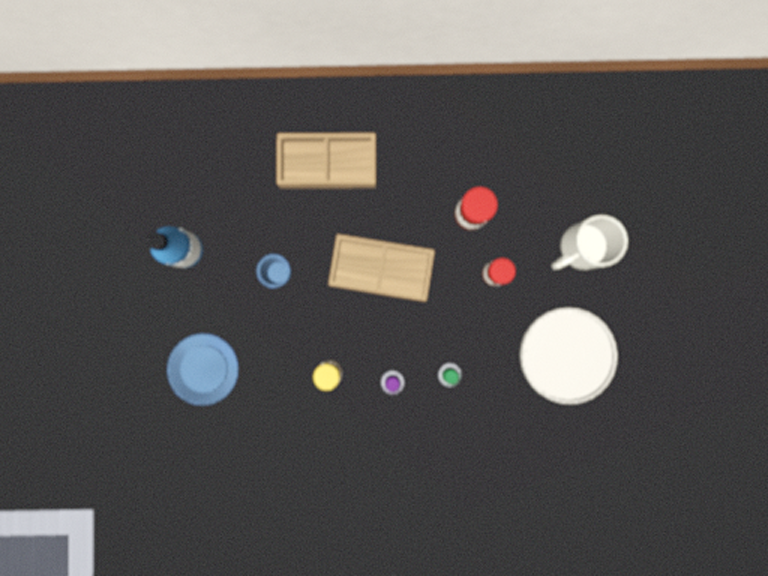

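View pics/side0.png

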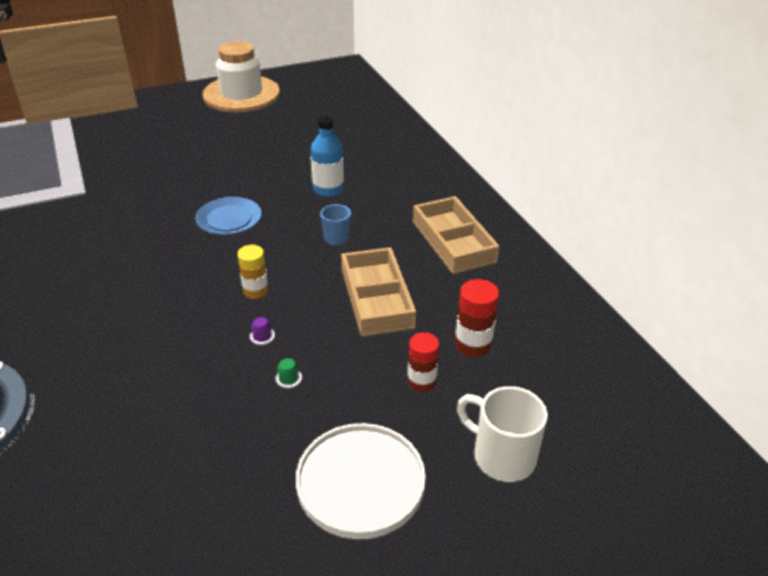

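Top view (768-px scale). The red jars are the large one at (479,205) and the small one at (502,271), and I choose the small one. The caddies are the far one at (326,160) and the near one at (382,267), and I choose the near one. The blue things are the cup (273,271), saucer (203,370) and soap (172,245). The yellow jar is at (327,376), the violet and green capsules at (392,383) and (450,375), the tray at (568,355) and the mug at (595,243). Next I measure.

```bash
cat > h.py <<'E'
import cv2,numpy as np
from rig import *
def ray(c,u,v,T):
    f=c["image"].shape[0]/2/np.tan(np.radians(c["vertical_fov"]/2))
    d=np.array([(u-c["cx"])/f,(v-c["cy"])/f,1.]); return T[:3,3],T[:3,:3]@d
def onz(c,u,v,z,T=None):
    T=c["world_from_camera"] if T is None else T
    o,d=ray(c,u,v,T); return (o+d*(z-o[2])/d[2])
def wrist():
    s=read_state(); c=capture("wrist"); T=np.eye(4); T[:3,:3]=s["tcp_rot"]; T[:3,3]=s["position"]
    return c,T@c["T_tool_cam"],s
R={"red":((0,150,90),(6,255,255)),"yellow":((22,100,120),(32,255,255)),"green":((65,120,50),(90,255,255)),
 "violet":((130,110,50),(160,255,255)),"blue":((100,100,60),(118,255,255)),"wood":((10,60,110),(21,170,255)),"white":((0,0,200),(60,40,255))}
def blobs(img,k,amin=40):
    hsv=cv2.cvtColor(img,cv2.COLOR_RGB2HSV); m=cv2.inRange(hsv,*map(np.array,R[k]))
    if k=="red": m|=cv2.inRange(hsv,np.array((174,150,90)),np.array((180,255,255)))
    cs=[x for x in cv2.findContours(m,cv2.RETR_EXTERNAL,cv2.CHAIN_APPROX_NONE)[0] if cv2.contourArea(x)>amin]
    return sorted(cs,key=cv2.contourArea,reverse=True)
E
python3 - <<'E'
from h import *
c=capture("top")
Z={"red":.08,"yellow":.08,"green":.03,"violet":.03,"blue":.03,"wood":.035,"white":.016}
for k in R:
    for x in blobs(c["image"],k):
        b=cv2.minAreaRect(x); p=onz(c,*b[0],Z[k]); e=.001095e3
        sc=(1.095-Z[k])/422.3
        box=[onz(c,*q,Z[k])[:2].round(3).tolist() for q in cv2.boxPoints(b)] if k=="wood" else ""
        print(k,np.round(b[0],1),cv2.contourArea(x),p.round(3)[:2],"size mm",np.round(np.array(b[1])*sc*1e3),box)
E
```

```text
red [319.4 136.6] 435.0 [ 0.727 -0.148] size mm [56. 59.] 
red [334.5 180.5] 223.0 [ 0.62  -0.182] size mm [41. 41.] 
yellow [217. 251.] 253.0 [0.457 0.104] size mm [43. 43.] 
green [300. 250.] 48.5 [ 0.45 -0.1 ] size mm [20. 20.] 
violet [261.5 255. ] 46.5 [ 0.439 -0.003] size mm [20. 18.] 
blue [113.2 163.8] 373.5 [0.676 0.368] size mm [60. 64.] 
blue [176.5 181.6] 50.5 [0.628 0.208] size mm [46. 28.] 
wood [255.5  46.4] 2735.0 [0.969 0.001] size mm [  17. 1283.] [[0.979, 0.656], [0.977, -0.65], [0.959, -0.649], [0.961, 0.655]]
wood [217.  106.5] 2407.5 [0.816 0.102] size mm [ 93. 166.] [[0.865, 0.185], [0.862, 0.017], [0.767, 0.019], [0.771, 0.186]]
wood [253.9 178. ] 2330.5 [0.633 0.012] size mm [169.  91.] [[0.603, 0.103], [0.693, 0.087], [0.662, -0.08], [0.572, -0.063]]
white [255.5  23. ] 21199.5 [ 1.038 -0.   ] size mm [ 118. 1306.] 
white [379. 237.] 3057.5 [ 0.477 -0.303] size mm [158. 158.] 
white [393. 161.] 1049.5 [ 0.67  -0.345] size mm [ 87. 123.]
```

Request:
{"fn": "step_arm", "kwargs": {"steps": [[-0.7,-0.7,0,0,0,-0.282,-1],[-0.7,-0.7,0,0,0,-0.282,-1],[-0.7,-0.7,0,0,0,-0.282,-1],[-0.7,-0.7,0,0,0,-0.282,-1],[-0.7,-0.7,0,0,0,-0.282,-1],[-0.7,-0.7,0,0,0,-0.282,-1],[-0.7,-0.7,0,0,0,-0.282,-1],[-0.7,-0.7,0,0,0,-0.282,-1]]}}

```text
time_s: 0.87
position: [0.2986, 0.354, 0.2475]
tcp_rot: [[-1.0, 0.005, 0.001], [0.005, 1.0, -0.003], [-0.001, -0.003, -1.0]]
force: [-0.4, 0.5, -0.1]
opening: 1.003
grasp_force: 0.0
```

Request:
{"fn": "step_arm", "kwargs": {"steps": [[-0.533,-0.767,0,0,0,0,-1],[-0.533,-0.767,0,0,0,0,-1],[-0.533,-0.767,0,0,0,0,-1],[-0.533,-0.767,0,0,0,0,-1],[-0.533,-0.767,0,0,0,0,-1],[-0.533,-0.767,0,0,0,0,-1],[-0.533,-0.767,0,0,0,0,-1],[-0.533,-0.767,0,0,0,0,-1]]}}

```text
time_s: 1.53
position: [0.4607, 0.1247, 0.2479]
tcp_rot: [[-1.0, 0.006, 0.005], [0.006, 1.0, -0.002], [-0.005, -0.001, -1.0]]
force: [1.4, -0.3, 0.6]
opening: 0.999
grasp_force: 0.0
```

Request:
{"fn": "step_arm", "kwargs": {"steps": [[-0.533,-0.767,0,0,0,0,-1],[-0.533,-0.767,0,0,0,0,-1],[-0.533,-0.767,0,0,0,0,-1],[-0.533,-0.767,0,0,0,0,-1],[-0.533,-0.767,0,0,0,0,-1],[-0.533,-0.767,0,0,0,0,-1],[-0.533,-0.767,0,0,0,0,-1],[-0.533,-0.767,0,0,0,0,-1]]}}

```text
time_s: 2.2
position: [0.6198, -0.1065, 0.2473]
tcp_rot: [[-1.0, 0.004, 0.005], [0.004, 1.0, -0.003], [-0.005, -0.003, -1.0]]
force: [0.8, 0.5, 0.2]
opening: 1.0
grasp_force: 0.0
```

```bash
cat > look.py <<'E'
import sys
from h import *
c,T,s=wrist(); im=c["image"]
cv2.imwrite(f"pics/{sys.argv[1]}.png",im[:,:,::-1])
print(s["position"].round(4))
Z={"red":.08,"yellow":.08,"green":.03,"violet":.03,"blue":.055,"wood":.035,"white":.016}
f=192/np.tan(np.radians(c["vertical_fov"]/2))
for k in sys.argv[2:]:
    for x in blobs(im,k,150):
        z=Z[k]
        b=cv2.minAreaRect(x) ; (u,v),r=cv2.minEnclosingCircle(x); print(k,np.round((u,v),1),"r",round(r,1),"A",cv2.contourArea(x),"circ@z",onz(c,u,v,z,T).round(4)[:2],
          "rect",onz(c,*b[0],z,T).round(4)[:2], "size",[round(1e3*np.linalg.norm(onz(c,*p,z,T)-onz(c,*q,z,T))) for p,q in zip(cv2.boxPoints(b)[:2],cv2.boxPoints(b)[1:3])])
        if k=="wood": print([onz(c,*q,z,T)[:2].round(3).tolist() for q in cv2.boxPoints(b)])
E
python3 look.py w1 red wood
```

```text
[ 0.6198 -0.1065  0.2473]
red [218.8 285.8] r 31.2 A 1837.0 circ@z [ 0.7326 -0.1479] rect [ 0.7346 -0.1493] size [45, 58]
red [179.9 175.1] r 24.2 A 1513.0 circ@z [ 0.615  -0.1811] rect [ 0.6169 -0.1806] size [46, 39]
wood [366.5 180. ] r 85.9 A 11416.5 circ@z [0.6305 0.0122] rect [0.6299 0.0121] size [86, 167]
[[0.658, -0.079], [0.573, -0.065], [0.603, 0.099], [0.692, 0.096]]
wood [369.5 299.5] r 141.7 A 3086.5 circ@z [0.7781 0.0274] rect [0.7781 0.0274] size [339, 21]
[[0.767, -0.143], [0.768, 0.196], [0.789, 0.2], [0.788, -0.144]]
wood [ 70.  253.5] r 29.3 A 903.5 circ@z [ 0.7167 -0.3259] rect [ 0.7166 -0.3269] size [75, 35]
[[0.751, -0.355], [0.679, -0.335], [0.683, -0.3], [0.756, -0.318]]
wood [448.  253.5] r 27.8 A 226.5 circ@z [0.7181 0.1135] rect [0.7174 0.1195] size [14, 72]
[[0.684, 0.104], [0.683, 0.118], [0.752, 0.136], [0.754, 0.121]]
```

View pics/w1.png

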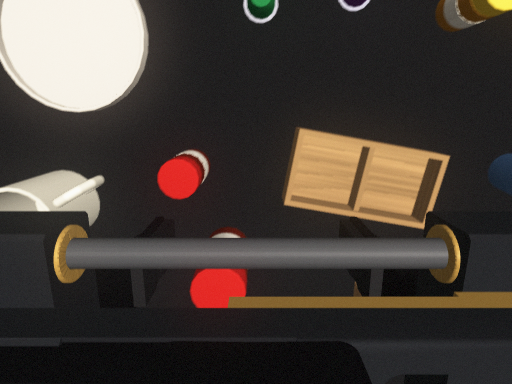

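Request:
{"fn": "step_arm", "kwargs": {"steps": [[0,-0.252,0,0,0,0,-1],[0,-0.252,0,0,0,0,-1],[0,-0.252,0.1,0,0,0,-1],[0,-0.252,0.22,0,0,0,-1],[0,-0.252,0.35,0,0,0,-1],[0,-0.252,0.46,0,0,0,-1],[0,-0.252,0.56,0,0,0,-1],[0,-0.252,0.615,0,0,0,-1]]}}

```text
time_s: 2.92
position: [0.6128, -0.1735, 0.0593]
tcp_rot: [[-1.0, -0.001, -0.007], [-0.001, 1.0, 0.004], [0.007, 0.004, -1.0]]
force: [-0.3, 0.0, -0.3]
opening: 1.0
grasp_force: 0.0
```

Request:
{"fn": "step_arm", "kwargs": {"steps": [[0,0,0,0,0,0,1],[0,0,0,0,0,0,1],[0,0,0,0,0,0,1],[0,0,0,0,0,0,1],[0,0,0,0,0,0,1],[0,0,0,0,0,0,1],[0,0,0,0,0,0,1],[0,0,0,0,0,0,1]]}}

```text
time_s: 3.58
position: [0.6163, -0.1779, 0.0639]
tcp_rot: [[-1.0, 0.0, 0.002], [0.0, 1.0, -0.001], [-0.002, -0.001, -1.0]]
force: [0.7, -2.1, 0.8]
opening: 0.483
grasp_force: 0.5
```

Request:
{"fn": "step_arm", "kwargs": {"steps": [[0,0,0,0,0,0,1],[0,0,0,0,0,0,1],[0,0,0,0,0,0,1],[0,0,0,0,0,0,1]]}}

```text
time_s: 3.92
position: [0.6163, -0.1779, 0.0638]
tcp_rot: [[-1.0, 0.0, 0.001], [0.0, 1.0, -0.001], [-0.001, -0.001, -1.0]]
force: [-0.8, -1.3, 5.0]
opening: 0.457
grasp_force: 30.0
```

Request:
{"fn": "step_arm", "kwargs": {"steps": [[0,0,-0.1,0,0,0,1],[0,0,-0.2,0,0,0,1],[0,0,-0.3,0,0,0,1],[0,0,-0.3,0,0,0,1]]}}

```text
time_s: 4.25
position: [0.6188, -0.1783, 0.1583]
tcp_rot: [[-1.0, 0.0, 0.009], [0.0, 1.0, -0.004], [-0.009, -0.004, -1.0]]
force: [1.3, -0.6, -0.7]
opening: 0.447
grasp_force: 30.0
```

Request:
{"fn": "step_arm", "kwargs": {"steps": [[-0.017,0.12,0,0,0,0,1],[-0.017,0.25,0,0,0,0,1],[-0.017,0.38,0,0,0,0,1],[-0.017,0.46,0,0,0,0,1],[-0.017,0.503,0,0,0,0,1],[-0.017,0.503,0,0,0,0,1],[-0.017,0.503,0,0,0,0,1],[-0.017,0.503,0,0,0,0,1]]}}

```text
time_s: 4.92
position: [0.6211, -0.0279, 0.1526]
tcp_rot: [[-1.0, 0.001, -0.0], [0.001, 1.0, -0.001], [0.0, -0.001, -1.0]]
force: [0.4, -0.1, -1.0]
opening: 0.456
grasp_force: 30.0
```

```bash
python3 look.py w2 red wood
```

```text
[ 0.6211 -0.0279  0.1526]
red [256.5 280. ] r 47.9 A 2496.5 circ@z [ 0.6729 -0.0291] rect [ 0.6748 -0.0291] size [67, 21]
red [256.  236.5] r 36.0 A 1478.0 circ@z [ 0.6398 -0.0294] rect [ 0.63   -0.0294] size [48, 20]
wood [308.  306.5] r 190.0 A 4617.5 circ@z [0.7241 0.0163] rect [0.7166 0.016 ] size [331, 16]
[[0.709, -0.15], [0.709, 0.181], [0.725, 0.184], [0.724, -0.152]]
wood [314.5 154.5] r 104.3 A 790.5 circ@z [0.5894 0.0165] rect [0.5881 0.0167] size [6, 164]
[[0.575, -0.064], [0.569, -0.062], [0.601, 0.099], [0.608, 0.098]]
wood [374.5 201.5] r 39.0 A 528.0 circ@z [0.6278 0.0668] rect [0.6254 0.0661] size [57, 31]
[[0.616, 0.034], [0.605, 0.09], [0.635, 0.098], [0.646, 0.042]]
wood [351. 253.] r 29.3 A 391.5 circ@z [0.673  0.0508] rect [0.6731 0.0489] size [12, 54]
[[0.647, 0.04], [0.647, 0.052], [0.7, 0.058], [0.701, 0.046]]
wood [162. 253.] r 29.3 A 315.5 circ@z [ 0.6728 -0.1091] rect [ 0.6729 -0.1071] size [54, 12]
[[0.7, -0.116], [0.647, -0.11], [0.647, -0.098], [0.7, -0.104]]
wood [300.5 197. ] r 36.6 A 307.5 circ@z [0.6239 0.0065] rect [0.6239 0.0067] size [61, 9]
[[0.654, -0.002], [0.594, 0.006], [0.595, 0.015], [0.656, 0.008]]
wood [219.5 189. ] r 43.0 A 198.0 circ@z [ 0.6171 -0.0588] rect [ 0.6173 -0.0664] size [19, 71]
[[0.583, -0.075], [0.583, -0.057], [0.654, -0.057], [0.654, -0.077]]
```

View pics/w2.png

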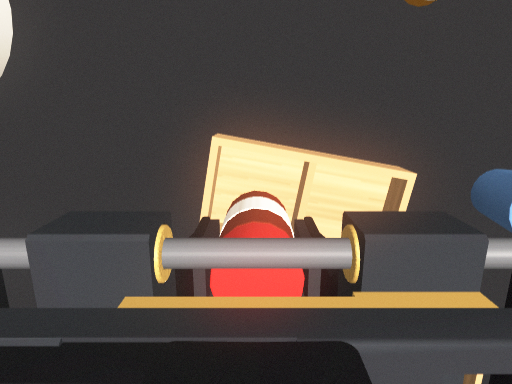

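Request:
{"fn": "step_arm", "kwargs": {"steps": [[-0.003,0,0.07,0,0,0,1],[-0.003,0,0.14,0,0,0,1],[-0.003,0,0.2,0,0,0,1],[-0.003,0,0.24,0,0,0,1],[-0.003,0,0.255,0,0,0,1],[-0.003,0,0.263,0,0,0,1],[-0.003,0,0.268,0,0,0,1],[-0.003,0,0.268,0,0,0,1]]}}

```text
time_s: 5.63
position: [0.6224, -0.0269, 0.0732]
tcp_rot: [[-1.0, 0.001, 0.001], [0.001, 1.0, -0.0], [-0.001, -0.0, -1.0]]
force: [0.8, 0.1, -1.4]
opening: 0.456
grasp_force: 30.0
```

```bash
python3 -c "
from rig import *
s=read_state();print(s['position'],s['force'])"
```

```text
[ 0.62239757 -0.02685103  0.07321807] [ 0.83768668  0.05738149 -1.42908748]
```

Request:
{"fn": "step_arm", "kwargs": {"steps": [[0,0,0.003,0,0,0,1],[0,0,0.006,0,0,0,1],[0,0,0.008,0,0,0,1],[0,0,0.01,0,0,0,1],[0,0,0.01,0,0,0,1]]}}

```text
time_s: 6.05
position: [0.6219, -0.0263, 0.0698]
tcp_rot: [[-1.0, 0.0, 0.0], [0.0, 1.0, -0.0], [-0.0, -0.0, -1.0]]
force: [-0.7, 0.2, -1.0]
opening: 0.458
grasp_force: 30.0
```

Request:
{"fn": "step_arm", "kwargs": {"steps": [[0,0,0.003,0,0,0,1],[0,0,0.003,0,0,0,1],[0,0,0.003,0,0,0,-0.4],[0,0,0.003,0,0,0,-0.4],[0,0,0.003,0,0,0,-0.4],[0,0,0.003,0,0,0,-0.4],[0,0,0.003,0,0,0,-0.4],[0,0,0.003,0,0,0,-0.4]]}}

```text
time_s: 6.72
position: [0.6218, -0.0264, 0.0686]
tcp_rot: [[-1.0, 0.0, -0.0], [0.0, 1.0, 0.0], [0.0, 0.0, -1.0]]
force: [-0.3, -0.4, 0.3]
opening: 0.688
grasp_force: 0.0
```

Request:
{"fn": "step_arm", "kwargs": {"steps": [[0,0,-0.05,0,0,0,-0.4],[0,0,-0.12,0,0,0,-0.4],[0,0,-0.25,0,0,0,-0.4],[0,0,-0.38,0,0,0,-0.4],[0,0,-0.5,0,0,0,-0.4],[0,0,-0.55,0,0,0,-0.4],[0,0,-0.55,0,0,0,-0.4]]}}

```text
time_s: 7.3
position: [0.6246, -0.0269, 0.239]
tcp_rot: [[-1.0, 0.0, 0.01], [0.0, 1.0, -0.002], [-0.01, -0.002, -1.0]]
force: [-0.3, 0.3, 0.3]
opening: 0.698
grasp_force: 0.0
```

Request:
{"fn": "step_arm", "kwargs": {"steps": [[0.09,0.07,0,0,0,0,-1],[0.18,0.14,0,0,0,0,-1],[0.28,0.22,0,0,0,0,-1],[0.38,0.3,0,0,0,0,-1],[0.48,0.38,0,0,0,0,-1],[0.55,0.435,0,0,0,0,-1],[0.55,0.435,0,0,0,0,-1],[0.55,0.435,0,0,0,0,-1]]}}

```text
time_s: 7.97
position: [0.4549, 0.105, 0.2329]
tcp_rot: [[-1.0, -0.002, -0.002], [-0.002, 1.0, -0.0], [0.002, -0.0, -1.0]]
force: [0.8, -0.6, -0.6]
opening: 0.994
grasp_force: 0.0
```

```bash
python3 look.py w3 yellow red violet
```

```text
[0.4549 0.105  0.2329]
yellow [369.  299.5] r 142.1 A 2804.5 circ@z [0.5727 0.2165] rect [0.5727 0.2165] size [282, 17]
yellow [256.5 183.3] r 25.7 A 1673.0 circ@z [0.4539 0.1039] rect [0.4538 0.1033] size [44, 43]
yellow [ 70.5 253.5] r 28.8 A 598.5 circ@z [ 0.5235 -0.075 ] rect [ 0.5236 -0.0736] size [61, 24]
violet [156.6 153.7] r 15.7 A 619.0 circ@z [ 0.4335 -0.0007] rect [ 0.4339 -0.0008] size [32, 26]
```

View pics/w3.png

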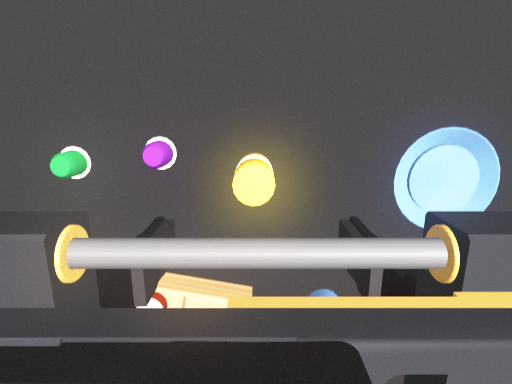

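Request:
{"fn": "step_arm", "kwargs": {"steps": [[0,0,0.13,0,0,0,-1],[0,0,0.26,0,0,0,-1],[0,0,0.38,0,0,0,-1],[0,0,0.47,0,0,0,-1],[0,0,0.53,0,0,0,-1],[0,0,0.565,0,0,0,-1],[0,0,0.565,0,0,0,1],[0,0,0.565,0,0,0,1]]}}

```text
time_s: 8.68
position: [0.4577, 0.1034, 0.0632]
tcp_rot: [[-1.0, 0.002, -0.001], [0.002, 1.0, -0.0], [0.001, -0.0, -1.0]]
force: [1.0, 0.5, -0.3]
opening: 0.915
grasp_force: 0.0
```

Request:
{"fn": "step_arm", "kwargs": {"steps": [[0,0,0,0,0,0,1],[0,0,0,0,0,0,1],[0,0,0,0,0,0,1],[0,0,0,0,0,0,1],[0,0,0,0,0,0,1],[0,0,0,0,0,0,1],[0,0,0,0,0,0,1],[0,0,0,0,0,0,1]]}}

```text
time_s: 9.35
position: [0.457, 0.1042, 0.0646]
tcp_rot: [[-1.0, 0.0, 0.001], [0.0, 1.0, -0.0], [-0.001, -0.0, -1.0]]
force: [0.1, -1.2, 3.9]
opening: 0.448
grasp_force: 30.0
```

Request:
{"fn": "step_arm", "kwargs": {"steps": [[0,0,0,0,0,0,1],[0,0,0,0,0,0,1],[0,0,0,0,0,0,1]]}}

```text
time_s: 9.6
position: [0.4571, 0.1042, 0.0646]
tcp_rot: [[-1.0, 0.0, 0.001], [0.0, 1.0, -0.0], [-0.001, -0.0, -1.0]]
force: [0.1, 0.9, 6.0]
opening: 0.451
grasp_force: 30.0
```

Request:
{"fn": "step_arm", "kwargs": {"steps": [[0,0,-0.1,0,0,0,1],[0,0,-0.2,0,0,0,1],[0,0,-0.31,0,0,0,1],[-0.08,-0.02,-0.34,0,0,0,1],[-0.18,-0.05,-0.34,0,0,0,1],[-0.3,-0.09,-0.34,0,0,0,1],[-0.42,-0.13,-0.34,0,0,0,1],[-0.52,-0.16,-0.34,0,0,0,1]]}}

```text
time_s: 10.27
position: [0.6149, 0.0552, 0.1661]
tcp_rot: [[-1.0, 0.001, 0.001], [0.001, 1.0, -0.0], [-0.001, -0.0, -1.0]]
force: [0.4, -0.0, -0.8]
opening: 0.459
grasp_force: 30.0
```

Request:
{"fn": "step_arm", "kwargs": {"steps": [[-0.05,-0.017,0,0,0,0,1],[-0.08,-0.017,0,0,0,0,1],[-0.08,-0.017,0,0,0,0,1],[-0.08,-0.017,0,0,0,0,1]]}}

```text
time_s: 10.6
position: [0.6352, 0.0516, 0.1652]
tcp_rot: [[-1.0, 0.0, -0.003], [0.0, 1.0, 0.001], [0.003, 0.001, -1.0]]
force: [-0.6, -0.1, -2.2]
opening: 0.452
grasp_force: 30.0
```

```bash
python3 - <<'E'
from h import *
c=capture("top"); im=c["image"]
cv2.imwrite("pics/t2.png",cv2.resize(im[100:300,80:460,::-1],(760,400),interpolation=cv2.INTER_CUBIC))
E
python3 look.py w4 red wood
```

```text
[0.6347 0.0518 0.1654]
red [149.3 188.3] r 35.3 A 2833.0 circ@z [ 0.6222 -0.0246] rect [ 0.6198 -0.0242] size [46, 37]
red [ 20.2 290.2] r 23.0 A 994.0 circ@z [ 0.7017 -0.1288] rect [ 0.7008 -0.1295] size [22, 34]
wood [308.  306.5] r 190.0 A 4664.5 circ@z [0.7454 0.0984] rect [0.7382 0.0981] size [348, 17]
[[0.73, -0.076], [0.729, 0.272], [0.746, 0.275], [0.748, -0.078]]
wood [189.  213.5] r 75.2 A 813.0 circ@z [ 0.6551 -0.0074] rect [ 0.6589 -0.0029] size [132, 41]
[[0.699, -0.062], [0.596, 0.02], [0.621, 0.053], [0.729, -0.029]]
wood [214.  138.5] r 102.1 A 726.0 circ@z [0.5912 0.0161] rect [0.5895 0.0165] size [8, 164]
[[0.579, -0.065], [0.572, -0.063], [0.6, 0.099], [0.608, 0.098]]
wood [124.1 154.4] r 26.6 A 526.5 circ@z [ 0.6041 -0.0582] rect [ 0.604  -0.0575] size [44, 11]
[[0.626, -0.067], [0.582, -0.059], [0.583, -0.048], [0.627, -0.056]]
wood [351.  253.5] r 28.8 A 378.0 circ@z [0.6924 0.1346] rect [0.6925 0.1331] size [13, 55]
[[0.666, 0.123], [0.665, 0.136], [0.72, 0.143], [0.721, 0.13]]
wood [298.  192.5] r 32.7 A 286.5 circ@z [0.6365 0.0859] rect [0.6364 0.0843] size [57, 10]
[[0.665, 0.077], [0.608, 0.081], [0.609, 0.091], [0.666, 0.088]]
```

View pics/w4.png

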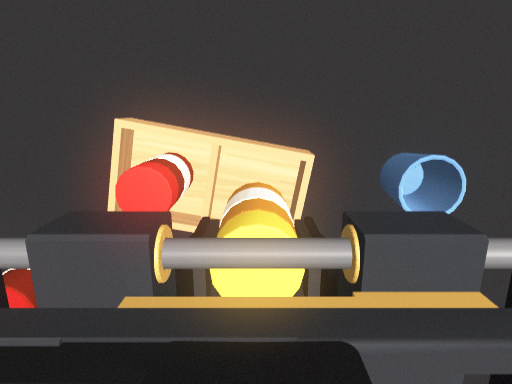

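Request:
{"fn": "step_arm", "kwargs": {"steps": [[0,0,0.08,0,0,0,1],[0,0,0.16,0,0,0,1],[0,0,0.23,0,0,0,1],[0,0,0.28,0,0,0,1],[0,0,0.3,0,0,0,1],[0,0,0.306,0,0,0,1],[0,0,0.31,0,0,0,1],[0,0,0.31,0,0,0,1]]}}

```text
time_s: 11.37
position: [0.6372, 0.0512, 0.0742]
tcp_rot: [[-1.0, 0.0, 0.001], [0.0, 1.0, -0.0], [-0.001, -0.0, -1.0]]
force: [0.6, 1.4, -1.3]
opening: 0.455
grasp_force: 30.0
```

Request:
{"fn": "step_arm", "kwargs": {"steps": [[0,0,0.004,0,0,0,1],[0,0,0.007,0,0,0,1],[0,0,0.01,0,0,0,1],[0,0,0.012,0,0,0,1],[0,0,0.012,0,0,0,1]]}}

```text
time_s: 11.78
position: [0.6373, 0.0509, 0.0707]
tcp_rot: [[-1.0, 0.0, 0.001], [0.0, 1.0, -0.0], [-0.001, -0.0, -1.0]]
force: [-0.1, -0.5, 3.8]
opening: 0.454
grasp_force: 30.0
```

Request:
{"fn": "step_arm", "kwargs": {"steps": [[0,0,0,0,0,0,-0.4],[0,0,0,0,0,0,-0.4],[0,0,0,0,0,0,-0.4],[0,0,0,0,0,0,-0.4],[0,0,0,0,0,0,-0.4],[0,0,0,0,0,0,-0.4]]}}

```text
time_s: 12.28
position: [0.6367, 0.051, 0.0694]
tcp_rot: [[-1.0, 0.0, -0.0], [0.0, 1.0, 0.0], [0.0, 0.0, -1.0]]
force: [-0.1, 0.8, -0.9]
opening: 0.688
grasp_force: 0.0
```

Request:
{"fn": "step_arm", "kwargs": {"steps": [[0,0,-0.05,0,0,0,-0.4],[0,0,-0.12,0,0,0,-0.4],[0,0,-0.25,0,0,0,-0.4],[0,0,-0.38,0,0,0,-0.4],[0,0,-0.43,0,0,0,-0.4],[0,0,-0.43,0,0,0,-0.4]]}}

```text
time_s: 12.78
position: [0.6399, 0.0508, 0.204]
tcp_rot: [[-1.0, 0.0, 0.011], [0.0, 1.0, -0.001], [-0.011, -0.001, -1.0]]
force: [0.4, 0.6, 0.0]
opening: 0.702
grasp_force: 0.0
```

Request:
{"fn": "step_arm", "kwargs": {"steps": [[0.1,-0.03,0,0,0,0,-0.4],[0.22,-0.06,0,0,0,0,-0.4],[0.34,-0.09,0,0,0,0,-0.4],[0.46,-0.12,0,0,0,0,-0.4],[0.58,-0.15,0,0,0,0,-0.4],[0.667,-0.177,0,0,0,0,-0.4],[0.667,-0.177,0,0,0,0,-0.4],[0.667,-0.177,0,0,0,0,-0.4]]}}

```text
time_s: 13.45
position: [0.4349, -0.002, 0.198]
tcp_rot: [[-1.0, 0.002, -0.002], [0.002, 1.0, 0.001], [0.002, 0.001, -1.0]]
force: [0.6, -0.3, 0.3]
opening: 0.701
grasp_force: 0.0
```

Request:
{"fn": "step_arm", "kwargs": {"steps": [[0,0,0,0,0,0,-0.4],[0,0,0,0,0,0,-0.4]]}}

```text
time_s: 13.62
position: [0.4383, -0.0022, 0.1986]
tcp_rot: [[-1.0, 0.0, 0.002], [0.0, 1.0, -0.0], [-0.002, -0.0, -1.0]]
force: [0.0, -0.8, -0.0]
opening: 0.701
grasp_force: 0.0
```

```bash
python3 look.py w5 violet green white
```

```text
[ 0.4383 -0.0022  0.1986]
violet [254.  174.4] r 15.6 A 668.0 circ@z [ 0.4328 -0.0057] rect [ 0.4329 -0.0052] size [25, 30]
green [157.1 184.6] r 16.9 A 735.5 circ@z [ 0.4428 -0.099 ] rect [ 0.4425 -0.0992] size [34, 26]
white [256.5 255. ] r 138.6 A 6188.0 circ@z [ 0.5229 -0.0034] rect [ 0.5206 -0.0034] size [291, 28]
white [ 15.1 185. ] r 42.7 A 2372.0 circ@z [ 0.4464 -0.2464] rect [ 0.4464 -0.237 ] size [84, 48]
white [160.8 181.2] r 18.0 A 179.0 circ@z [ 0.4426 -0.0994] rect [ 0.4404 -0.0965] size [27, 35]
```

View pics/w5.png

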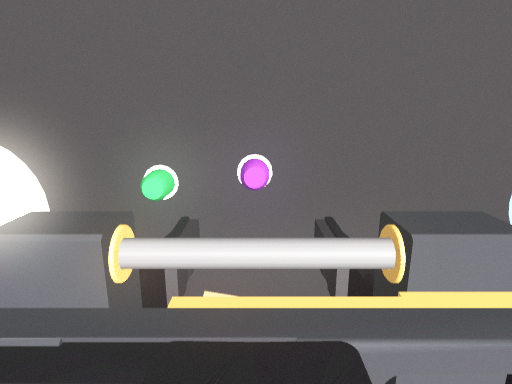

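```bash
python3 - <<'E'
from h import *
c,T,s=wrist(); im=c["image"]; hsv=cv2.cvtColor(im,cv2.COLOR_RGB2HSV)
for n,(u,v) in {"v":(255,172),"g":(161,182)}.items():
    w=im[v-28:v+29,u-28:u+29].max(2)>130   # ring+body, bright
    m=w.astype(np.uint8)*255
    k=max(cv2.findContours(m,0,1)[0],key=cv2.contourArea)
    (a,b),r=cv2.minEnclosingCircle(k); A=onz(c,a+u-28,b+v-28,.002,T); B=onz(c,a+u-28+r,b+v-28,.002,T)
    print(n,a+u-28,b+v-28,r,A.round(4),"r mm",1e3*(B[1]-A[1]))
print(s["position"])
E
```

```text
v 254.28186988830566 171.60481643676758 18.311010360717773 [ 0.4352 -0.0055  0.002 ] r mm 19.04863178741389
g 158.91304397583008 183.32608604431152 19.5711727142334 [ 0.4477 -0.1057  0.002 ] r mm 20.542077743439705
[ 0.43822256 -0.00209122  0.1984989 ]
```

Request:
{"fn": "step_arm", "kwargs": {"steps": [[0.01,-0.012,0.1,0,0,0,-0.4],[0.01,-0.012,0.22,0,0,0,-0.4],[0.01,-0.012,0.34,0,0,0,-0.4],[0.01,-0.012,0.43,0,0,0,-0.4],[0.01,-0.012,0.49,0,0,0,-0.4],[0.01,-0.012,0.53,0,0,0,-0.4],[0.01,-0.012,0.55,0,0,0,-0.4],[0.01,-0.012,0.56,0,0,0,-0.4]]}}

```text
time_s: 14.38
position: [0.4341, -0.0055, 0.0294]
tcp_rot: [[-1.0, -0.0, -0.001], [-0.0, 1.0, 0.0], [0.001, 0.0, -1.0]]
force: [0.1, -0.6, -1.0]
opening: 0.701
grasp_force: 0.0
```

Request:
{"fn": "step_arm", "kwargs": {"steps": [[0,0,0,0,0,0,1],[0,0,0,0,0,0,1],[0,0,0,0,0,0,1],[0,0,0,0,0,0,1],[0,0,0,0,0,0,1],[0,0,0,0,0,0,1],[0,0,0,0,0,0,1],[0,0,0,0,0,0,1]]}}

```text
time_s: 15.05
position: [0.434, -0.0057, 0.0312]
tcp_rot: [[-1.0, 0.0, 0.001], [0.0, 1.0, -0.0], [-0.001, -0.0, -1.0]]
force: [-1.3, 0.4, 5.5]
opening: 0.328
grasp_force: 30.1
```

Request:
{"fn": "step_arm", "kwargs": {"steps": [[0,0,-0.1,0,0,0,1],[0,0,-0.2,0,0,0,1],[0,0,-0.3,0,0,0,1],[-0.02,-0.06,-0.333,0,0,0,1],[-0.04,-0.16,-0.333,0,0,0,1],[-0.06,-0.28,-0.333,0,0,0,1],[-0.08,-0.4,-0.333,0,0,0,1],[-0.1,-0.5,-0.333,0,0,0,1]]}}

```text
time_s: 15.72
position: [0.4639, -0.1578, 0.1308]
tcp_rot: [[-1.0, 0.001, 0.001], [0.001, 1.0, -0.001], [-0.001, -0.001, -1.0]]
force: [0.7, 0.5, -0.3]
opening: 0.326
grasp_force: 30.0
```

Request:
{"fn": "step_arm", "kwargs": {"steps": [[-0.02,-0.12,0,0,0,0,1],[-0.05,-0.24,0,0,0,0,1],[-0.08,-0.35,0,0,0,0,1],[-0.1,-0.43,0,0,0,0,1],[-0.113,-0.49,0,0,0,0,1],[-0.113,-0.49,0,0,0,0,1],[-0.113,-0.49,0,0,0,0,1],[-0.113,-0.49,0,0,0,0,1]]}}

```text
time_s: 16.38
position: [0.4964, -0.3011, 0.13]
tcp_rot: [[-1.0, 0.0, -0.002], [0.0, 1.0, 0.002], [0.002, 0.002, -1.0]]
force: [-0.3, 0.6, -1.2]
opening: 0.328
grasp_force: 30.0
```

```bash
python3 look.py w6 violet white
```

```text
[ 0.4964 -0.3011  0.13  ]
violet [259.6 234.5] r 23.6 A 693.0 circ@z [ 0.5244 -0.2996] rect [ 0.517  -0.2996] size [36, 19]
violet [257.  269.5] r 22.0 A 331.0 circ@z [ 0.5541 -0.3016] rect [ 0.5585 -0.3016] size [35, 10]
white [249.8 164.4] r 94.0 A 22757.5 circ@z [ 0.4717 -0.3071] rect [ 0.4629 -0.3068] size [135, 127]
white [250.9 163. ] r 101.5 A 1480.0 circ@z [ 0.4707 -0.3063] rect [ 0.4506 -0.3061] size [146, 111]
```

View pics/w6.png

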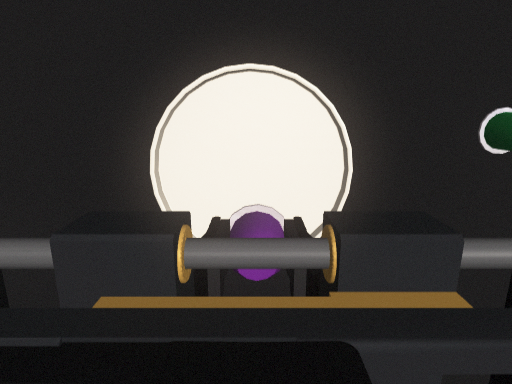

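Request:
{"fn": "step_arm", "kwargs": {"steps": [[0.012,-0.01,0.08,0,0,0,1],[0.012,-0.01,0.16,0,0,0,1],[0.012,-0.01,0.23,0,0,0,1],[0.012,-0.01,0.275,0,0,0,1],[0.012,-0.01,0.295,0,0,0,1],[0.012,-0.01,0.303,0,0,0,1],[0.012,-0.01,0.306,0,0,0,1],[0.012,-0.01,0.306,0,0,0,1]]}}

```text
time_s: 17.1
position: [0.4943, -0.3055, 0.0394]
tcp_rot: [[-1.0, -0.0, 0.001], [-0.0, 1.0, -0.001], [-0.001, -0.001, -1.0]]
force: [0.6, 0.3, 0.3]
opening: 0.327
grasp_force: 30.0
```

Request:
{"fn": "step_arm", "kwargs": {"steps": [[0,0,0.003,0,0,0,1],[0,0,0.006,0,0,0,1],[0,0,0.007,0,0,0,1],[0,0,0.007,0,0,0,1]]}}

```text
time_s: 17.43
position: [0.494, -0.3058, 0.0371]
tcp_rot: [[-1.0, 0.0, 0.001], [0.0, 1.0, -0.0], [-0.001, -0.0, -1.0]]
force: [-0.1, 0.3, -0.9]
opening: 0.328
grasp_force: 30.0
```

Just above the floor (about 1 mm), so I lower a touch more, release to part-open and lift.

Request:
{"fn": "step_arm", "kwargs": {"steps": [[0,0,0.002,0,0,0,1],[0,0,0.004,0,0,0,1],[0,0,0.004,0,0,0,1],[0,0,0.004,0,0,0,-0.2],[0,0,0.004,0,0,0,-0.2],[0,0,0.004,0,0,0,-0.2],[0,0,0.004,0,0,0,-0.2],[0,0,0.004,0,0,0,-0.2]]}}

```text
time_s: 18.1
position: [0.4938, -0.3056, 0.0352]
tcp_rot: [[-1.0, 0.0, -0.0], [0.0, 1.0, 0.0], [0.0, 0.0, -1.0]]
force: [-0.1, 0.6, -0.5]
opening: 0.573
grasp_force: 0.0
```

Request:
{"fn": "step_arm", "kwargs": {"steps": [[0,0,-0.03,0,0,0,-0.2],[0,0,-0.1,0,0,0,-0.3],[0,0,-0.22,0,0,0,-0.4],[0,0,-0.35,0,0,0,-0.4],[0,0,-0.48,0,0,0,-0.4],[0.05,0.1,-0.54,0,0,0,-0.4],[0.08,0.23,-0.54,0,0,0,-0.4],[0.1,0.35,-0.54,0,0,0,-0.4]]}}

```text
time_s: 18.77
position: [0.4636, -0.2002, 0.1998]
tcp_rot: [[-1.0, 0.003, 0.003], [0.003, 1.0, -0.002], [-0.003, -0.002, -1.0]]
force: [0.2, 0.5, -0.9]
opening: 0.699
grasp_force: 0.0
```

Request:
{"fn": "step_arm", "kwargs": {"steps": [[0.03,0.12,0,0,0,0,-0.4],[0.05,0.24,0,0,0,0,-0.4],[0.06,0.32,0,0,0,0,-0.4],[0.06,0.32,0,0,0,0,-0.4],[0.06,0.32,0,0,0,0,-0.4],[0.06,0.32,0,0,0,0,-0.4]]}}

```text
time_s: 19.27
position: [0.4468, -0.1053, 0.1981]
tcp_rot: [[-1.0, -0.0, 0.002], [-0.0, 1.0, -0.001], [-0.002, -0.001, -1.0]]
force: [0.7, -0.7, 0.8]
opening: 0.7
grasp_force: 0.0
```

```bash
python3 look.py w7 violet green
```

```text
[ 0.4468 -0.1053  0.1981]
green [259.6 176.4] r 15.6 A 649.5 circ@z [ 0.4432 -0.1036] rect [ 0.4428 -0.1047] size [25, 29]
```

View pics/w7.png

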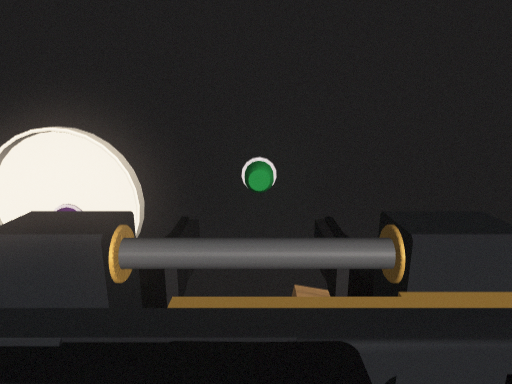

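Request:
{"fn": "step_arm", "kwargs": {"steps": [[0,0.004,0.1,0,0,0,-0.4],[0,0.004,0.22,0,0,0,-0.4],[0,0.004,0.34,0,0,0,-0.4],[0,0.004,0.43,0,0,0,-0.4],[0,0.004,0.49,0,0,0,-0.4],[0,0.004,0.53,0,0,0,-0.4],[0,0.004,0.55,0,0,0,-0.4],[0,0.004,0.56,0,0,0,-0.4]]}}

```text
time_s: 19.98
position: [0.4462, -0.1045, 0.0283]
tcp_rot: [[-1.0, 0.002, -0.001], [0.002, 1.0, 0.0], [0.001, 0.0, -1.0]]
force: [0.3, 0.1, 0.9]
opening: 0.698
grasp_force: 0.0
```

Request:
{"fn": "step_arm", "kwargs": {"steps": [[0,0,0,0,0,0,1],[0,0,0,0,0,0,1],[0,0,0,0,0,0,1],[0,0,0,0,0,0,1],[0,0,0,0,0,0,1],[0,0,0,0,0,0,1],[0,0,0,0,0,0,1],[0,0,0,0,0,0,1]]}}

```text
time_s: 20.65
position: [0.4463, -0.1035, 0.03]
tcp_rot: [[-1.0, 0.0, 0.001], [0.0, 1.0, -0.0], [-0.001, -0.0, -1.0]]
force: [-0.5, 0.8, 4.9]
opening: 0.329
grasp_force: 30.1
```

Request:
{"fn": "step_arm", "kwargs": {"steps": [[0,0,-0.1,0,0,0,1],[0,0,-0.2,0,0,0,1],[0,0,-0.3,0,0,0,1],[0,-0.06,-0.333,0,0,0,1],[-0.01,-0.18,-0.333,0,0,0,1],[-0.019,-0.31,-0.333,0,0,0,1],[-0.019,-0.44,-0.333,0,0,0,1],[-0.019,-0.55,-0.333,0,0,0,1]]}}

```text
time_s: 21.32
position: [0.4518, -0.2709, 0.1297]
tcp_rot: [[-1.0, 0.0, 0.001], [0.0, 1.0, -0.001], [-0.001, -0.001, -1.0]]
force: [1.1, 0.6, -0.4]
opening: 0.325
grasp_force: 30.0
```

Request:
{"fn": "step_arm", "kwargs": {"steps": [[0,-0.08,0,0,0,0,1],[0,-0.122,0,0,0,0,1],[0,-0.122,0,0,0,0,1],[0,-0.122,0,0,0,0,1]]}}

```text
time_s: 21.65
position: [0.4509, -0.3041, 0.1289]
tcp_rot: [[-1.0, 0.001, -0.001], [0.001, 1.0, 0.002], [0.001, 0.002, -1.0]]
force: [-0.3, 1.9, -0.3]
opening: 0.329
grasp_force: 30.0
```

Request:
{"fn": "step_arm", "kwargs": {"steps": [[0,0,0.08,0,0,0,1],[0,0,0.16,0,0,0,1],[0,0,0.23,0,0,0,1],[0,0,0.275,0,0,0,1],[0,0,0.295,0,0,0,1],[0,0,0.303,0,0,0,1],[0,0,0.307,0,0,0,1],[0,0,0.307,0,0,0,1]]}}

```text
time_s: 22.32
position: [0.452, -0.3045, 0.0378]
tcp_rot: [[-1.0, -0.001, 0.0], [-0.001, 1.0, -0.0], [-0.0, -0.0, -1.0]]
force: [0.7, -0.7, 0.3]
opening: 0.328
grasp_force: 30.0
```

Request:
{"fn": "step_arm", "kwargs": {"steps": [[0,0,0.003,0,0,0,1],[0,0,0.006,0,0,0,1],[0,0,0.007,0,0,0,1],[0,0,0.007,0,0,0,1]]}}

```text
time_s: 22.65
position: [0.4517, -0.3052, 0.0355]
tcp_rot: [[-1.0, 0.001, 0.0], [0.001, 1.0, -0.0], [-0.0, -0.0, -1.0]]
force: [0.2, -0.1, -0.6]
opening: 0.324
grasp_force: 30.0
```

Request:
{"fn": "step_arm", "kwargs": {"steps": [[0,0,0.001,0,0,0,1],[0,0,0.002,0,0,0,1],[0,0,0.002,0,0,0,-0.2],[0,0,0.002,0,0,0,-0.2],[0,0,0.002,0,0,0,-0.2],[0,0,0.002,0,0,0,-0.2],[0,0,0.002,0,0,0,-0.2],[0,0,0.002,0,0,0,-0.2]]}}

```text
time_s: 23.32
position: [0.4515, -0.305, 0.0344]
tcp_rot: [[-1.0, 0.0, -0.0], [0.0, 1.0, 0.0], [0.0, 0.0, -1.0]]
force: [0.1, -0.0, 0.4]
opening: 0.589
grasp_force: 0.0
```

Request:
{"fn": "step_arm", "kwargs": {"steps": [[0,0,-0.03,0,0,0,-0.2],[0,0,-0.1,0,0,0,-0.3],[0,0,-0.22,0,0,0,-0.4],[0,0,-0.35,0,0,0,-0.4],[0,0,-0.48,0,0,0,-0.4],[0,0,-0.56,0,0,0,-0.4],[0,0,-0.56,0,0,0,-0.4],[0,0,-0.56,0,0,0,-0.4]]}}

```text
time_s: 23.98
position: [0.4522, -0.3056, 0.2048]
tcp_rot: [[-1.0, 0.0, 0.003], [0.0, 1.0, -0.003], [-0.003, -0.003, -1.0]]
force: [-0.5, 0.6, -0.1]
opening: 0.704
grasp_force: 0.0
```

```bash
python3 - <<'E'
from h import *
c=capture("top"); im=c["image"]; np.save("top.npy",im)
c2=capture("side")
a=cv2.resize(im[100:300,80:460,::-1],(760,400),interpolation=cv2.INTER_CUBIC)
cv2.imwrite("pics/t3.png",a)
c,T,s=wrist(); cv2.imwrite("pics/w8.png",np.hstack([c["image"][:,:,::-1][60:,:400],c2["image"][60:,120:,::-1]]))
R["blue"]=((98,60,60),(125,255,255))
c=capture("top")
for x in blobs(im,"blue"):
    b=cv2.boundingRect(x);u,v=b[0]+b[2]/2-.5,b[1]+b[3]/2-.5;print(b,"z.055",onz(c,u,v,.055)[:2].round(3),"z.01",onz(c,u,v,.01)[:2].round(3),"d mm",b[2]*1.085/422*1e3)
E
```

```text
(111, 221, 49, 50) z.055 [0.471 0.307] z.01 [0.467 0.32 ] d mm 125.98341232227489
(170, 168, 25, 25) z.055 [0.63 0.19] z.01 [0.633 0.197] d mm 64.27725118483413
(99, 150, 28, 27) z.055 [0.675 0.361] z.01 [0.68  0.376] d mm 71.9905213270142
```

View pics/w8.png

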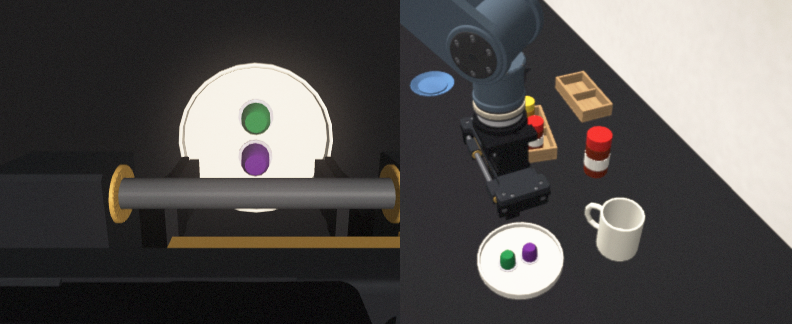

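Request:
{"fn": "step_arm", "kwargs": {"steps": [[-0.03,0.08,0,0,0,0,-1],[-0.07,0.2,0,0,0,0,-1],[-0.12,0.33,0,0,0,0,-1],[-0.16,0.45,0,0,0,0,-1],[-0.21,0.58,0,0,0,0,-1],[-0.25,0.7,0,0,0,0,-1],[-0.298,0.82,0,0,0,0,-1],[-0.298,0.825,0,0,0,0,-1]]}}

```text
time_s: 24.85
position: [0.5418, -0.0515, 0.201]
tcp_rot: [[-1.0, -0.005, -0.002], [-0.005, 1.0, 0.003], [0.002, 0.003, -1.0]]
force: [0.1, -1.2, -0.6]
opening: 0.995
grasp_force: 0.0
```

Request:
{"fn": "step_arm", "kwargs": {"steps": [[-0.03,0.1,0,0,0,0,-1],[-0.07,0.22,0,0,0,0,-1],[-0.12,0.35,0,0,0,0,-1],[-0.16,0.47,0,0,0,0,-1],[-0.21,0.6,0,0,0,0,-1],[-0.25,0.72,0,0,0,0,-1],[-0.298,0.79,0,0,0,0,-1],[-0.298,0.825,0,0,0,0,-1]]}}

```text
time_s: 25.52
position: [0.6322, 0.1928, 0.2007]
tcp_rot: [[-1.0, -0.002, 0.001], [-0.002, 1.0, 0.001], [-0.001, 0.001, -1.0]]
force: [0.6, 0.1, 0.5]
opening: 0.999
grasp_force: 0.0
```

Request:
{"fn": "step_arm", "kwargs": {"steps": [[0,0,0,0,0,0,-1],[0,0,0,0,0,0,-1],[0,0,0,0,0,0,-1]]}}

```text
time_s: 25.77
position: [0.6294, 0.1882, 0.2016]
tcp_rot: [[-1.0, 0.001, -0.003], [0.001, 1.0, -0.001], [0.003, -0.001, -1.0]]
force: [0.3, -0.6, -0.6]
opening: 1.006
grasp_force: 0.0
```

```bash
sed -i 's/"blue":((100,100,60),(118/"blue":((98,60,60),(125/' h.py; python3 look.py w9 blue
```

```text
[0.6294 0.1882 0.2016]
blue [396.    9.3] r 70.6 A 5907.0 circ@z [0.4865 0.2973] rect [0.5075 0.2994] size [110, 57]
blue [257.7 182.9] r 30.4 A 2733.0 circ@z [0.6266 0.1881] rect [0.6272 0.1883] size [52, 52]
blue [438.  223.5] r 33.4 A 520.0 circ@z [0.6652 0.3538] rect [0.659  0.3498] size [58, 23]
blue [404. 209.] r 28.4 A 304.5 circ@z [0.6512 0.321 ] rect [0.6446 0.313 ] size [50, 22]
```

View pics/w9.png

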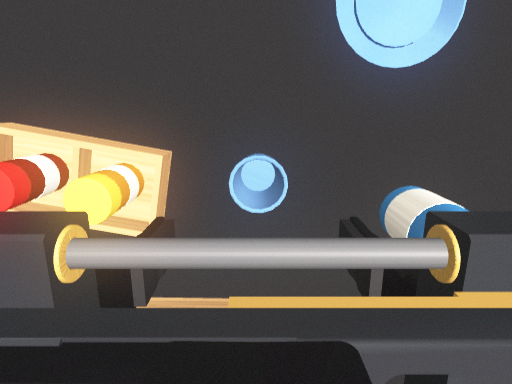

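Request:
{"fn": "step_arm", "kwargs": {"steps": [[0.01,0,0.1,0,0,0,-1],[0.01,0,0.22,0,0,0,-1],[0.01,0,0.34,0,0,0,-1],[0.01,0,0.43,0,0,0,-1],[0.01,0,0.49,0,0,0,-1],[0.01,0,0.52,0,0,0,-1],[0.01,0,0.535,0,0,0,-1],[0.01,0,0.537,0,0,0,-1]]}}

```text
time_s: 26.48
position: [0.6275, 0.1889, 0.0413]
tcp_rot: [[-1.0, 0.002, -0.001], [0.002, 1.0, -0.0], [0.001, -0.0, -1.0]]
force: [-0.2, -0.2, 0.2]
opening: 0.999
grasp_force: 0.0
```

Request:
{"fn": "step_arm", "kwargs": {"steps": [[0,0,0,0,0,0,1],[0,0,0,0,0,0,1],[0,0,0,0,0,0,1],[0,0,0,0,0,0,1],[0,0,0,0,0,0,1],[0,0,0,0,0,0,1],[0,0,0,0,0,0,1],[0,0,0,0,0,0,1]]}}

```text
time_s: 27.15
position: [0.6278, 0.19, 0.042]
tcp_rot: [[-1.0, 0.0, 0.001], [0.0, 1.0, 0.0], [-0.001, 0.0, -1.0]]
force: [-0.3, -0.6, 2.9]
opening: 0.586
grasp_force: 32.3
```

Request:
{"fn": "step_arm", "kwargs": {"steps": [[0,0,0,0,0,0,1],[0,0,0,0,0,0,1]]}}

```text
time_s: 27.32
position: [0.6278, 0.19, 0.042]
tcp_rot: [[-1.0, 0.0, 0.001], [0.0, 1.0, 0.0], [-0.001, 0.0, -1.0]]
force: [0.5, -0.4, 3.7]
opening: 0.585
grasp_force: 32.4
```

Request:
{"fn": "step_arm", "kwargs": {"steps": [[0,0,-0.08,0,0,0,1],[0,0,-0.18,0,0,0,1],[0,0,-0.28,0,0,0,1],[0.08,0,-0.3,0,0,0,1],[0.19,0,-0.3,0,0,0,1],[0.29,0.08,-0.3,0,0,0,1],[0.36,0.18,-0.3,0,0,0,1],[0.36,0.3,-0.3,0,0,0,1]]}}

```text
time_s: 27.98
position: [0.5126, 0.2785, 0.1302]
tcp_rot: [[-1.0, 0.002, -0.011], [0.002, 1.0, -0.003], [0.011, -0.004, -1.0]]
force: [-1.1, -0.5, -1.5]
opening: 0.585
grasp_force: 32.1
```

Request:
{"fn": "step_arm", "kwargs": {"steps": [[0,0.09,0,0,0,0,1],[0,0.133,0,0,0,0,1],[0,0.133,0,0,0,0,1],[0,0.133,0,0,0,0,1],[0,0.133,0,0,0,0,1]]}}

```text
time_s: 28.4
position: [0.5193, 0.3186, 0.1309]
tcp_rot: [[-1.0, 0.001, -0.001], [0.001, 1.0, -0.001], [0.001, -0.001, -1.0]]
force: [-0.1, -0.3, -1.6]
opening: 0.586
grasp_force: 32.1
```

```bash
python3 look.py w10 blue; python3 - <<'E'
from h import *
c,T,s=wrist()
for (u,v) in [(256,100),(256,150)]: print(u,v,onz(c,u,v,.011,T).round(4))
E
```

```text
[0.5193 0.3186 0.1309]
blue [257.7 146.5] r 104.7 A 24908.0 circ@z [0.4767 0.3182] rect [0.4722 0.3142] size [102, 126]
blue [256.  275.5] r 61.3 A 2805.0 circ@z [0.5693 0.317 ] rect [0.574 0.317] size [87, 22]
256 100 [0.4464 0.3169 0.011 ]
256 150 [0.4844 0.3168 0.011 ]
```

View pics/w10.png

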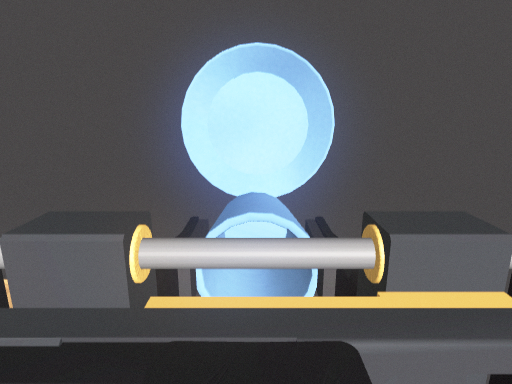

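Request:
{"fn": "step_arm", "kwargs": {"steps": [[0.06,0,0,0,0,0,1],[0.13,0,0,0,0,0,1],[0.185,0,0,0,0,0,1],[0.185,0,0,0,0,0,1],[0.185,0,0,0,0,0,1],[0.185,0,0,0,0,0,1]]}}

```text
time_s: 29.0
position: [0.4658, 0.3195, 0.1318]
tcp_rot: [[-1.0, 0.001, 0.002], [0.001, 1.0, 0.001], [-0.002, 0.001, -1.0]]
force: [0.7, -0.3, -0.9]
opening: 0.584
grasp_force: 32.1
```

Request:
{"fn": "step_arm", "kwargs": {"steps": [[0,0,0.07,0,0,0,1],[0,0,0.14,0,0,0,1],[0,0,0.2,0,0,0,1],[0,0,0.24,0,0,0,1],[0,0,0.255,0,0,0,1],[0,0,0.263,0,0,0,1],[0,0,0.267,0,0,0,1],[0,0,0.267,0,0,0,1]]}}

```text
time_s: 29.67
position: [0.4649, 0.3201, 0.0518]
tcp_rot: [[-1.0, 0.0, 0.001], [0.0, 1.0, 0.001], [-0.001, 0.001, -1.0]]
force: [0.2, -0.3, -0.9]
opening: 0.583
grasp_force: 32.1
```

Request:
{"fn": "step_arm", "kwargs": {"steps": [[0,0,0.004,0,0,0,1],[0,0,0.007,0,0,0,1],[0,0,0.01,0,0,0,1],[0,0,0.012,0,0,0,1],[0,0,0.012,0,0,0,1]]}}

```text
time_s: 30.08
position: [0.4642, 0.32, 0.048]
tcp_rot: [[-1.0, 0.0, 0.001], [0.0, 1.0, 0.0], [-0.001, 0.0, -1.0]]
force: [-0.0, -1.3, 0.6]
opening: 0.587
grasp_force: 32.2
```

In contact. I release, lift and check.

Request:
{"fn": "step_arm", "kwargs": {"steps": [[0,0,0.002,0,0,0,1],[0,0,0.002,0,0,0,-0.8],[0,0,0.002,0,0,0,-0.8],[0,0,0.002,0,0,0,-0.8],[0,0,0.002,0,0,0,-0.8],[0,0,0.002,0,0,0,-0.8],[0,0,0.002,0,0,0,-0.8],[0,0,0.002,0,0,0,-0.8]]}}

```text
time_s: 30.75
position: [0.4641, 0.3198, 0.047]
tcp_rot: [[-1.0, 0.0, -0.0], [0.0, 1.0, -0.0], [0.0, -0.0, -1.0]]
force: [-0.0, 0.3, -0.2]
opening: 0.888
grasp_force: 0.0
```

Request:
{"fn": "step_arm", "kwargs": {"steps": [[0,0,-0.04,0,0,0,-0.8],[0,0,-0.12,0,0,0,-0.8],[0,0,-0.24,0,0,0,-0.8],[0,0,-0.37,0,0,0,-0.8],[0,0,-0.5,0,0,0,-0.8],[0,0,-0.6,0,0,0,-0.8],[0,0,-0.6,0,0,0,-0.8],[0,0,-0.6,0,0,0,-0.8]]}}

```text
time_s: 31.42
position: [0.4651, 0.3204, 0.2301]
tcp_rot: [[-1.0, 0.0, 0.005], [0.0, 1.0, 0.002], [-0.005, 0.002, -1.0]]
force: [-1.4, -0.4, -0.6]
opening: 0.899
grasp_force: 0.0
```

Request:
{"fn": "step_arm", "kwargs": {"steps": [[0,0,0,0,0,0,-0.8],[0,0,0,0,0,0,-0.8],[0,0,0,0,0,0,-0.8]]}}

```text
time_s: 31.67
position: [0.463, 0.3194, 0.2254]
tcp_rot: [[-1.0, 0.0, -0.004], [0.0, 1.0, -0.002], [0.004, -0.002, -1.0]]
force: [-0.5, 0.3, -0.3]
opening: 0.895
grasp_force: 0.0
```

```bash
python3 - <<'E'
from h import *
c,T,s=wrist(); a=capture("side")
cv2.imwrite("pics/end.png",cv2.resize(np.hstack([c["image"],a["image"]])[:,:,::-1],(800,300),interpolation=cv2.INTER_AREA)); print(s["position"])
E
```

```text
[0.46302759 0.31936628 0.22544662]
```

View pics/end.png

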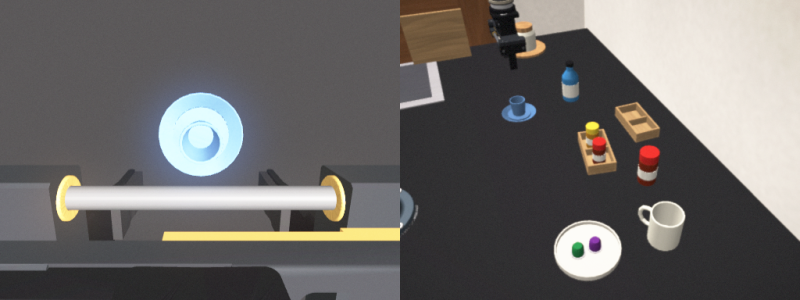

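The cup stands upright in the saucer's middle at (201,135). Both jars are in the near caddy, both capsules are in the tray, and the soap and mug are untouched.

```bash
python3 -c "
from rig import *
print(hand_in())"
```

```text
the job is handed in; nothing more can be done
None
```

The job is done and handed in at about 32 s: a jar upright in each compartment of the near caddy, both capsules on their rims in the white tray, the cup upright in the middle of the saucer, and the soap and mug not moved.

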